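# Shift the setting blocks in the bench tray

### The job

In the green-edged tray on the bench, slide the red block along the tray's floor straight into the empty place and bed it against the sprung stop at the end of its travel, then slide the blue block straight into the place that the red one has left and bed it against the stop there in the same way. Bedding means pressing steadily with about 12 N for half a second, never as much as 18 N, since the stops are set at a different depth every time; then let go of the block and leave it lying flat there. Slide, do not lift the blocks out, and leave the yellow block and the loose things on the bench where they are.

Things in the scene. Friction and masses are not known exactly. Their poses are not given: they have to be found in the camera images.
- tray: Fixed tray, dark floor 5 mm thick, 242 mm square, white lines crossing on it. Origin: on the bench under their crossing; z up. Four places, centred at x, y = +-42 mm. Green rims, 20 mm high, on the +x and +y sides (84 mm from the origin); sprung stops on -x and -y. Blue block starts at (+42, +42); red at (+42, -42) or (-42, +42), yellow at the other, all within 3 mm, turned up to 0.04 rad.
- empty_place (a point): Tray floor at the centre of the empty place, tray (-42, -42) mm, 5 mm over the bench; axes are the tray's. Red slides there along tray -x or tray -y, whichever is straight; blue then slides along the other of the two. A bedded block goes past its place's centre: its own centre ends 50 to 74 mm from the tray's origin along its slide.
- stop_x: Green stop housing on the tray's -x side, fixed to it, 28 mm high. Origin = the tray's origin; axes the tray's. It carries a black sprung pad 145 mm long, 8 to 27 mm over the bench, whose face is set 83 to 107 mm to the -x side of the origin: set anew each run, not reported, to be found by feel. The pad yields about 1 mm per 8 N and springs back.
- stop_y: Green stop housing on the tray's -y side, fixed to it, 28 mm high. Origin = the tray's origin; x along tray +y, y along tray -x. It carries a black sprung pad 145 mm long, 8 to 27 mm over the bench, whose face is set 83 to 107 mm to the -y side of the origin: set anew each run, not reported, to be found by feel. The pad yields about 1 mm per 8 N and springs back.
- red_post (a point): Red post, 22 x 22 x 48 mm tall, on the middle of a red-topped aluminium block 66 x 66 x 25 mm (0.2 to 0.4 kg) lying on the tray floor. Point: centre of the post, 24 mm under its top, 24 mm over the block's top face, 54 mm over the bench. z up; x, y square to post and block. Slide it, never raising it 8 mm; drag 1 to 6 N, more if borne down on. Slid first.
- blue_post (a point): Blue post, 22 x 22 x 48 mm tall, on the middle of a blue-topped aluminium block 66 x 66 x 25 mm (0.2 to 0.4 kg) lying on the tray floor. Point: centre of the post, 24 mm under its top, 24 mm over the block's top face, 54 mm over the bench. z up; x, y square to post and block. Slide it, never raising it 8 mm; drag 1 to 6 N, more if borne down on. Slid second.
- yellow_post (a point): Yellow post, 22 x 22 x 48 mm tall, on the middle of a yellow-topped aluminium block 66 x 66 x 25 mm (0.2 to 0.4 kg) lying on the tray floor. Point: centre of the post, 24 mm under its top, 24 mm over the block's top face, 54 mm over the bench. z up; x, y square to post and block. Stays where it is.
- spanner: Loose steel spanner about 200 mm long lying on the bench to the left; leave alone.
- screwdriver: Loose screwdriver with a red handle lying on the bench to the right; leave alone.
- collar: Loose steel ring, 100 mm across, 40 mm high, on the right; leave alone.
- dome: Loose brass dome, 84 mm across, 42 mm high, beyond the tray; leave alone.
- oiler: Loose blue bottle, 54 mm across, 120 mm tall, on the far left; leave alone.
Not all that is in view belongs to the job. What is shaped like the part that bears red_post but purple or turquoise is not meant.

How it is judged:
By the outcome, as a careful person would: the job done as asked, in the order asked, and still so for the second after the job is handed in, with the robot touching nothing.
It also fails if it takes over 59 s, if anything falls off the work surface, if the arm or the gripper's body presses on something with over 40 N, if the wrist force passes 120 N, or if a joint passes its speed limit or range.

### The arm

A 6-joint arm with a two-finger parallel gripper is mounted at the origin on the work surface. World frame = base frame: x ahead of the robot, y to its left, z up, the work surface at z = 0. Lengths are in m, angles in rad, forces in N, time in s.
With the tool pointing down it reaches from about 0.375 to 0.9 m from the base axis. Payload 3.1 kg.
Tool frame: the origin (TCP) lies between the finger pads; the fingertips stand 19 mm ahead of it and the grasp point (between the pads) is the TCP; z points along the fingers, y is the direction in which the jaws open and shut (so a half turn about z gives the same grasp; the last joint's range is limited). The gripper opens to 87 mm and grips with 3 to 60 N. Pads are 19 mm wide; open, the fingers measure 117 mm over their backs; the gripper's body (75 mm by 190 mm) begins 51 mm behind the grasp point.
Start: joints at [-1.442, 0.527, 1.433, -0, 1.181, -0.178], TCP at [0.189, -0.596, 0.242] pointing down, gripper open.
Joint ranges: [-3.08, 3.08], [-0.75, 2.2], [0.22, 2.44], [-1.43, 4.57], [0, 2.65], [-2.85, 2.85]. Speed limits (rad/s): [2.79, 2.79, 3.14, 3.14, 3.14, 3.14].

### API

Orientations are given as a unit quaternion [x, y, z, w].
In Python, from rig import robot gives the robot as it stands.
- The arm moves only by the tool apply_moves, never from a script. Its argument "series" is a list of rows, each a list of 7 numbers: the shift along the tool's x, y, z in cm, then the turn, a rotation vector about the tool's x, y, z in degrees, then the opening, from 0 (shut) to 1 (fully open). In form: [[dx, dy, dz, rx, ry, rz, grip], ...]. A call has 1 to 5 rows; each row is the pose to reach, as a shift and turn from the pose commanded when the call began, along the tool's axes at that moment; what a row does not reach only later rows make up. A row lasts 1/12 s, in which the tool goes at most 41.7 mm and 7.16 degrees, less where a joint would pass 70% of its speed; a pose out of reach is approached as far as the arm can. A call with a gripper value outside its range is refused whole. The fingers move at their own pace and stop on an object; "newtons" is the grip in N (left out, the last holds). Time passes only in rows, so rows that repeat a pose let the fingers close. It gives the time, the measured TCP pose, the force and the opening at its end, in the units of the state.
- robot.get_obs(): the state, without advancing time (a new reading comes with each control period).
- robot.camera(name): name is "side" or "top"; returns the picture (384x512x3 uint8, red, green, blue); there is no depth.
- robot.camera_params(name): a dict with "mtx" (3x3 intrinsics, pixels), "D" ([k1, k2, p1, p2, k3] as OpenCV has them; the pictures are not rectified), "origin" and "rotation" of the camera in the world. Camera axes: x right, y down, z forward; pixel columns grow to the right and rows downward; lengths in m; the calibration is good to about 2 mm. A picture is of the moment at which its call begins. camera_params takes no time and is no camera call.
- robot.hand_in(): hands the job in, once; it reports no verdict.
The state is a dict: "time": time; "q": joint angles; "joint_velocities": joint speeds; "joint_torque": joint torques, N m; "position": TCP position; "tool_rot": TCP orientation; "ft_force": force on the tool from outside, world axes, zero at the start; "moment": the same for the moment, N m; "grip_width": finger opening in m.
Only numpy, scipy, OpenCV 4.12 (cv2) and the standard library are available. Lean on these libraries where they do the work, as an engineer would, in place of code of your own. Each camera call takes 0.05 s, during which the arm holds its last target. There are 200 camera calls.

## Working session

There is one attempt and no reset: what is moved stays moved. The work goes in short steps, Python scripts to look and compute and a tool call to move; the robot and the scene stay as the last step left them, time stands still between calls to the robot, and variables do not carry over. Pictures are saved under pics/ and viewed, about 8 in all and at most 12, crops included, and the job is handed in when it is done.

Besides the shell and the picture viewer there is one more tool, called as a command line: name --pt "numbers of a row" for each row, then --argument value for the rest. apply_moves: Moves the arm, as the interface text tells. Its arguments: {"type":"object","properties":{"series":{"type":"array"},"newtons":{"type":"number"}},"required":["series"]}

```bash
mkdir -p pics; ls
python3 - <<'E'
from rig import robot
import cv2,numpy as np
o=robot.get_obs(); print(o)
ims=[]
for n in("top","side"):
    im=robot.camera(n); np.save(f"{n}0.npy",im); cv2.imwrite(f"pics/{n}0.png",im[...,::-1]); p=robot.camera_params(n); print(n,p)
E
```

```text
pics
{'time': 0.0, 'q': array([-1.44250443e+00,  5.28456069e-01,  1.43390644e+00, -2.35460249e-05,
        1.18139824e+00, -1.78488017e-01]), 'joint_velocities': array([-0.00088827, -0.00084758, -0.00089062,  0.00138386,  0.00022484,
        0.00118953]), 'joint_torque': array([-1.31036486e-03, -4.40047038e+01, -1.76589078e+01,  6.30643009e-02,
        5.84523682e-02, -1.82078566e-04]), 'position': array([ 0.18868264, -0.59510793,  0.24057648]), 'tool_rot': array([ 9.88257544e-01,  1.52793496e-01,  1.63212534e-05, -1.08397915e-03]), 'ft_force': array([-0.47134667,  0.05624776,  0.17415281]), 'moment': array([0.04221273, 0.01836817, 0.00839063]), 'grip_width': 0.08745347471758416}
top {'mtx': array([[488.17778897,   0.        , 254.24865084],
       [  0.        , 488.17778897, 193.6174303 ],
       [  0.        ,   0.        ,   1.        ]]), 'D': array([0.02003039, 0.        , 0.        , 0.        , 0.        ]), 'origin': array([0.41968175, 0.01586414, 1.30009943]), 'rotation': array([ 0.70668113, -0.70458118,  0.05103903, -0.03952415])}
side {'mtx': array([[413.41421507,   0.        , 251.55292894],
       [  0.        , 413.41421507, 193.41282064],
       [  0.        ,   0.        ,   1.        ]]), 'D': array([-0.05058575,  0.        ,  0.        ,  0.        ,  0.        ]), 'origin': array([0.3484165 , 0.63327195, 0.84321409]), 'rotation': array([-0.14808979,  0.92427466, -0.3458409 ,  0.06465168])}
```

View pics/top0.png

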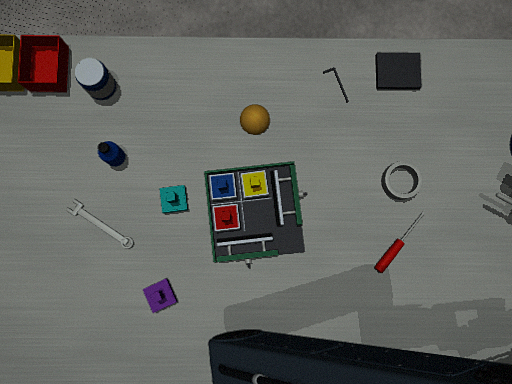

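View pics/side0.png

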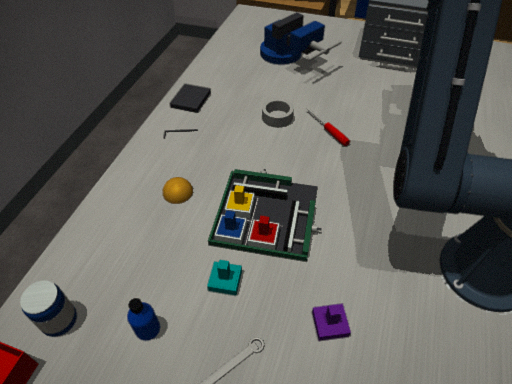

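Top view: blue (223,186), yellow (256,184), red (227,217), empty place about (262,217). The rims are at the top and left, so tray +x is up in the image (about world +x) and +y is left. Red slides along tray -y (right), and blue then slides along tray -x (down). The purple and turquoise lookalikes are outside the tray.

```bash
cat > h.py <<'E'
import cv2,numpy as np
from scipy.spatial.transform import Rotation as R
from rig import robot
def cast(n,uv,z):
    p=robot.camera_params(n); uv=np.asarray(uv,float).reshape(-1,1,2)
    d=cv2.undistortPoints(uv,p["mtx"],p["D"])[:,0]
    d=np.c_[d,np.ones(len(d))]@R.from_quat(p["rotation"]).as_matrix().T
    o=p["origin"]; return (o+d*((z-o[2])/d[:,2])[:,None])
HUE={"blue":(105,125),"yellow":(20,32),"red":(0,8)}
def blob(im,c,box):
    h=cv2.cvtColor(im,cv2.COLOR_RGB2HSV); lo,hi=HUE[c]
    m=cv2.inRange(h,(lo,120,50),(hi,255,255)); 
    if c=="red": m|=cv2.inRange(h,(172,120,50),(180,255,255))
    k=np.zeros_like(m); x0,y0,x1,y1=box; k[y0:y1,x0:x1]=255
    cs,_=cv2.findContours(m&k,cv2.RETR_EXTERNAL,cv2.CHAIN_APPROX_NONE)
    return max(cs,key=cv2.contourArea)[:,0]
def block(im,c,n="top",box=(200,155,310,270)):
    P=cast(n,blob(im,c,box),0.030)[:,:2]*1000
    (cx,cy),wh,a=cv2.minAreaRect(P.astype(np.float32))
    return np.round([cx,cy,*wh,(a+45)%90-45],1)
E
python3 - <<'E'
from h import *
im=np.load("top0.npy")
print(R.from_quat(robot.camera_params("top")["rotation"]).as_matrix().round(2))
for c in HUE: print(c,block(im,c))
s=np.load("side0.npy")
for c in HUE: print(c,block(s,c,"side",(205,165,325,262)))
# tray outline: green rims + crop
g=cv2.inRange(cv2.cvtColor(im,cv2.COLOR_RGB2HSV),(55,90,30),(85,255,255)); g[:150]=0;g[280:]=0;g[:,:200]=0;g[:,320:]=0
P=cast("top",cv2.findNonZero(g)[:,0],0.022)[:,:2]*1000
print(cv2.minAreaRect(P.astype(np.float32)))
c=[cv2.resize(im[150:280,190:320],None,fx=3,fy=3,interpolation=cv2.INTER_CUBIC),cv2.resize(s[160:270,200:330],(390,390))]
cv2.imwrite("pics/crop0.png",np.hstack(c)[...,::-1])
E
```

```text
[[ 0.   -0.99  0.13]
 [-1.   -0.   -0.02]
 [ 0.02 -0.13 -0.99]]
blue [604.2  79.7  56.9  56.5   6.7]
yellow [610.3  -3.9  57.6  56.6   8.3]
red [521.8  69.7  57.4  56.6   6.6]
blue [604.7  70.   55.3  74.2   6.3]
yellow [612.3 -16.   58.   81.6   8.6]
red [523.2  59.6  57.3  76.1   7.1]
((539.2781982421875, -4.6337738037109375), (241.21258544921875, 241.0540313720703), 6.543915748596191)
```

View pics/crop0.png

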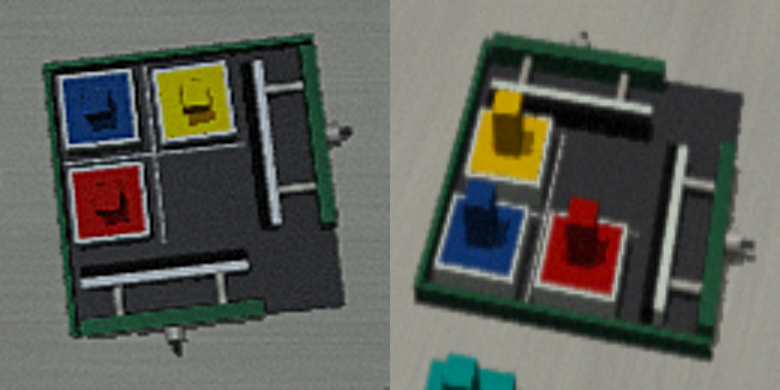

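The crop confirms the layout: three blocks with posts, the empty place at lower right of the tray, and sprung pads on the right and bottom. The measured square is 241 mm with the tray yawed about 6.6°, and the blocks are 82-84 mm apart, matching the given sizes. Next I go above the red post.

```bash
cat >> h.py <<'E'
def off(x,y,z,yaw):
    o=robot.get_obs(); r=R.from_quat(o["tool_rot"]); m=r.as_matrix()
    t=np.column_stack([[np.cos(yaw),np.sin(yaw),0],[np.sin(yaw),-np.cos(yaw),0],[0,0,-1]])
    d=m.T@(np.array([x,y,z])-o["position"])*100
    print("t",round(o["time"],2),"pos",o["position"].round(4),"shift cm",d.round(2),"rot",np.degrees(R.from_matrix(m.T@t).as_rotvec()).round(2),"F",o["ft_force"].round(1))
E
python3 -c "
from h import *
off(.522,.070,.130,np.radians(6.6))"
```

```text
t 0.1 pos [ 0.1887 -0.5952  0.2407] shift cm [ 51.86 -53.33  11.19] rot [-1.100e-01 -1.000e-02  1.098e+01] F [-0.3  0.4  0.2]
```

apply_moves --pt "51.8 -53.3 11 0 0 11 1" --pt "51.8 -53.3 11 0 0 11 1" --pt "51.8 -53.3 11 0 0 11 1" --pt "51.8 -53.3 11 0 0 11 1" --pt "51.8 -53.3 11 0 0 11 1"

```text
time: 0.52
position: [0.2814, -0.4095, 0.2105]
tool_rot: [0.998, 0.057, -0.0, -0.0]
ft_force: [0.3, 0.1, 0.4]
grip_width: 0.0872
```

```bash
python3 -c "
from h import *
off(.522,.070,.130,np.radians(6.6))"
```

```text
t 0.52 pos [ 0.2814 -0.4095  0.2105] shift cm [ 29.36 -44.9    8.08] rot [-0.04  0.   -0.08] F [0.3 0.1 0.4]
```

apply_moves --pt "29 -44 7 0 0 0 1" --pt "29 -44 7 0 0 0 1" --pt "29 -44 7 0 0 0 1" --pt "29 -44 7 0 0 0 1" --pt "29 -44 7 0 0 0 1"

```text
time: 0.93
position: [0.3745, -0.2253, 0.1833]
tool_rot: [0.998, 0.057, -0.0, -0.0]
ft_force: [0.5, -0.5, -0.4]
grip_width: 0.0872
```

```bash
python3 -c "
from h import *
off(.522,.070,.130,np.radians(6.6))"
```

```text
t 0.93 pos [ 0.3745 -0.2253  0.1833] shift cm [ 18.01 -27.66   5.34] rot [-0.01  0.   -0.06] F [ 0.5 -0.5 -0.4]
```

apply_moves --pt "18 -27.5 5 0 0 0 1" --pt "18 -27.5 5 0 0 0 1" --pt "18 -27.5 5 0 0 0 1" --pt "18 -27.5 5 0 0 0 1" --pt "18 -27.5 5 0 0 0 1"

```text
time: 1.35
position: [0.4669, -0.041, 0.1519]
tool_rot: [0.998, 0.057, -0.0, -0.0]
ft_force: [1.0, -1.0, 0.3]
grip_width: 0.0869
```

```bash
python3 -c "
from h import *
off(.522,.070,.130,np.radians(6.6))"
```

```text
t 1.35 pos [ 0.4669 -0.041   0.1519] shift cm [  6.74 -10.4    2.18] rot [-0.01  0.02 -0.02] F [ 1.  -1.   0.3]
```

apply_moves --pt "6.7 -10.3 2.1 0 0 0 1" --pt "6.7 -10.3 2.1 0 0 0 1" --pt "6.7 -10.3 2.1 0 0 0 1" --pt "6.7 -10.3 2.1 0 0 0 1" --pt "6.7 -10.3 2.1 0 0 0 1"

```text
time: 1.77
position: [0.5214, 0.069, 0.1305]
tool_rot: [0.998, 0.06, -0.0, 0.0]
ft_force: [-1.0, -0.0, 0.0]
grip_width: 0.0869
```

```bash
python3 -c "
from h import *
off(.522,.070,.060,np.radians(6.6))
s=robot.camera('side');t=robot.camera('top')
np.save('s1.npy',s)
cv2.imwrite('pics/1.png',np.hstack([cv2.resize(t[150:280,190:320],(390,390)),cv2.resize(s[140:270,200:330],(390,390))])[...,::-1])"
```

```text
t 1.77 pos [0.5214 0.069  0.1305] shift cm [ 0.08 -0.09  7.05] rot [-0.    0.06  0.25] F [-1. -0.  0.]
```

View pics/1.png

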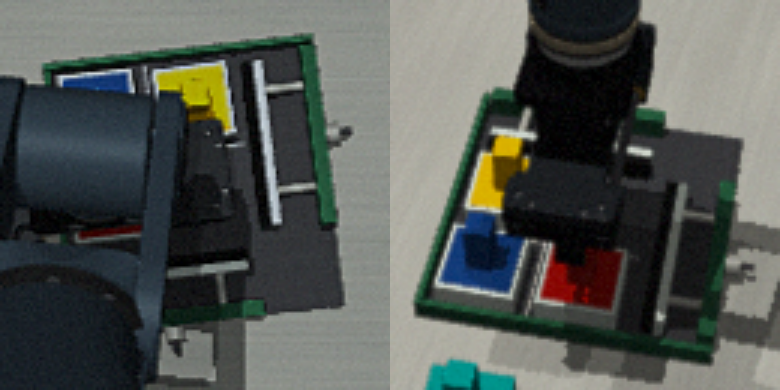

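The hover picture shows the fingers either side of the red post (side view), aligned with the tray. I'm lowering, then gripping with a moderate force.

apply_moves --pt "0.1 -0.1 3 0 0 0 1" --pt "0.1 -0.1 5.5 0 0 0 1" --pt "0.1 -0.1 7.1 0 0 0 1" --pt "0.1 -0.1 7.1 0 0 0 1" --pt "0.1 -0.1 7.1 0 0 0 1"

```text
time: 2.28
position: [0.5213, 0.0665, 0.06]
tool_rot: [0.998, 0.056, -0.001, -0.0]
ft_force: [-0.1, 0.5, -0.3]
grip_width: 0.0871
```

apply_moves --pt "0 0 0 0 0 0 0" --pt "0 0 0 0 0 0 0" --pt "0 0 0 0 0 0 0" --pt "0 0 0 0 0 0 0" --pt "0 0 0 0 0 0 0" --newtons 40

```text
time: 2.7
position: [0.5226, 0.068, 0.061]
tool_rot: [0.998, 0.057, 0.001, 0.0]
ft_force: [0.8, 1.3, 0.3]
grip_width: 0.0621
```

apply_moves --pt "0 0 0 0 0 0 0" --pt "0 0 0 0 0 0 0"

```text
time: 2.87
position: [0.5223, 0.0681, 0.0605]
tool_rot: [0.998, 0.057, 0.0, 0.0]
ft_force: [-0.4, -0.8, 1.1]
grip_width: 0.0483
```

apply_moves --pt "0 0 0 0 0 0 0" --pt "0 0 0 0 0 0 0" --pt "0 0 0 0 0 0 0" --pt "0 0 0 0 0 0 0" --pt "0 0 0 0 0 0 0"

```text
time: 3.28
position: [0.5221, 0.0683, 0.0602]
tool_rot: [0.998, 0.057, -0.0, -0.0]
ft_force: [0.3, 1.3, 1.0]
grip_width: 0.0218
```

apply_moves --pt "0 0 0 0 0 0 0" --pt "0 0 0 0 0 0 0" --pt "0 0 0 0 0 0 0"

```text
time: 3.53
position: [0.5221, 0.0682, 0.0602]
tool_rot: [0.998, 0.057, -0.0, -0.0]
ft_force: [-0.2, 2.7, 0.2]
grip_width: 0.0218
```

Gripped (21.8 mm). Sliding red along tool +y (tray -y), quickly at first and staying well short of contact.

apply_moves --pt "0 1 0 0 0 0 0" --pt "0 2.5 0 0 0 0 0" --pt "0 4 0 0 0 0 0" --pt "0 5.5 0 0 0 0 0" --pt "0 6.5 0 0 0 0 0"

```text
time: 3.95
position: [0.5298, 0.0019, 0.0602]
tool_rot: [0.998, 0.057, -0.0, 0.0]
ft_force: [-0.4, 2.6, -0.6]
grip_width: 0.022
```

apply_moves --pt "0 0.5 0 0 0 0 0" --pt "0 1 0 0 0 0 0" --pt "0 1.4 0 0 0 0 0" --pt "0 1.7 0 0 0 0 0" --pt "0 1.9 0 0 0 0 0"

```text
time: 4.37
position: [0.5316, -0.0154, 0.0602]
tool_rot: [0.998, 0.057, -0.0, -0.0]
ft_force: [-0.9, 2.7, 1.5]
grip_width: 0.022
```

Drag while sliding is about 2.7 N. I'll estimate the pad faces from the stored picture so I can approach without wasting steps, then find them by feel.

Run:
```python
from h import *
a=np.radians(6.6); ex=np.array([np.cos(a),np.sin(a)]); ey=np.array([-ex[1],ex[0]]); O=np.array([.5665,.0333])
for n,f in(("top","top0.npy"),("side","side0.npy")):
    g=cv2.cvtColor(np.load(f),cv2.COLOR_RGB2GRAY).astype(np.float32); p=robot.camera_params(n)
    Rm=R.from_quat(p["rotation"]).as_matrix().T; t=-Rm@p["origin"]
    for ax in "xy":
        out=[]
        for d in range(-118,-70,2):
            s=np.arange(-55,56,3)/1e3
            P=(O+np.outer(s,ey)+d/1e3*ex) if ax=="x" else (O+np.outer(s,ex)+d/1e3*ey)
            uv=cv2.projectPoints(np.c_[P,np.full(len(s),.027)],cv2.Rodrigues(Rm)[0],t,p["mtx"],p["D"])[0].astype(np.float32)
            out.append((d,int(np.median(cv2.remap(g,uv,None,cv2.INTER_LINEAR)))))
        print(n,ax,out)
o=robot.get_obs()["position"][:2]-O; print("red tray",o@ex*1e3,o@ey*1e3)
```

```text
top x [(-118, 46), (-116, 38), (-114, 25), (-112, 60), (-110, 132), (-108, 172), (-106, 168), (-104, 127), (-102, 43), (-100, 2), (-98, 7), (-96, 9), (-94, 18), (-92, 37), (-90, 49), (-88, 49), (-86, 48), (-84, 48), (-82, 48), (-80, 47), (-78, 44), (-76, 45), (-74, 46), (-72, 49)]
top y [(-118, 44), (-116, 43), (-114, 44), (-112, 43), (-110, 38), (-108, 52), (-106, 114), (-104, 160), (-102, 170), (-100, 149), (-98, 86), (-96, 28), (-94, 5), (-92, 7), (-90, 7), (-88, 11), (-86, 36), (-84, 45), (-82, 47), (-80, 45), (-78, 44), (-76, 46), (-74, 49), (-72, 50)]
side x [(-118, 47), (-116, 37), (-114, 34), (-112, 80), (-110, 159), (-108, 189), (-106, 188), (-104, 152), (-102, 69), (-100, 22), (-98, 12), (-96, 15), (-94, 22), (-92, 39), (-90, 47), (-88, 48), (-86, 48), (-84, 48), (-82, 48), (-80, 47), (-78, 46), (-76, 46), (-74, 50), (-72, 50)]
side y [(-118, 46), (-116, 47), (-114, 46), (-112, 49), (-110, 61), (-108, 86), (-106, 133), (-104, 173), (-102, 184), (-100, 161), (-98, 114), (-96, 55), (-94, 25), (-92, 14), (-90, 12), (-88, 9), (-86, 4), (-84, 4), (-82, 5), (-80, 6), (-78, 9), (-76, 11), (-74, 13), (-72, 21)]
red tray -40.23173885513331 -44.384607765218156
```

Estimated pad faces: stop_y at about -86.5 mm and stop_x at about -93 mm. Red contact should come about 9 mm on, with ±3 mm of uncertainty.

apply_moves --pt "0 0.15 0 0 0 0 0" --pt "0 0.3 0 0 0 0 0" --pt "0 0.4 0 0 0 0 0" --pt "0 0.48 0 0 0 0 0" --pt "0 0.5 0 0 0 0 0"

```text
time: 4.78
position: [0.5323, -0.0204, 0.0602]
tool_rot: [0.998, 0.057, -0.0, 0.0]
ft_force: [-0.7, 1.8, -0.3]
grip_width: 0.0219
```

apply_moves --pt "0 0.03 0 0 0 0 0" --pt "0 0.07 0 0 0 0 0" --pt "0 0.1 0 0 0 0 0"

```text
time: 5.03
position: [0.5325, -0.0214, 0.0602]
tool_rot: [0.998, 0.057, -0.0, 0.0]
ft_force: [-0.0, 1.3, -1.6]
grip_width: 0.0217
```

apply_moves --pt "0 0.03 0 0 0 0 0" --pt "0 0.07 0 0 0 0 0" --pt "0 0.1 0 0 0 0 0"

```text
time: 5.28
position: [0.5326, -0.0224, 0.0602]
tool_rot: [0.998, 0.057, -0.0, 0.0]
ft_force: [0.4, 0.7, -1.5]
grip_width: 0.0218
```

```bash
python3 -c "
from rig import robot
print(robot.get_obs()['ft_force'])"
```

```text
[ 0.3948182   0.70766151 -1.51266007]
```

apply_moves --pt "0 0.04 0 0 0 0 0" --pt "0 0.08 0 0 0 0 0" --pt "0 0.12 0 0 0 0 0"

```text
time: 5.53
position: [0.5327, -0.0236, 0.0603]
tool_rot: [0.998, 0.057, 0.0, 0.0]
ft_force: [-0.1, 1.0, -1.8]
grip_width: 0.0216
```

apply_moves --pt "0 0.04 0 0 0 0 0" --pt "0 0.08 0 0 0 0 0" --pt "0 0.12 0 0 0 0 0"

```text
time: 5.78
position: [0.5329, -0.0249, 0.0602]
tool_rot: [0.998, 0.057, -0.0, 0.0]
ft_force: [-0.1, 0.1, -1.5]
grip_width: 0.0216
```

apply_moves --pt "0 0.04 0 0 0 0 0" --pt "0 0.08 0 0 0 0 0" --pt "0 0.12 0 0 0 0 0"

```text
time: 6.03
position: [0.533, -0.0258, 0.0603]
tool_rot: [0.998, 0.057, -0.0, -0.0]
ft_force: [0.6, 1.7, -1.7]
grip_width: 0.0217
```

apply_moves --pt "0 0.04 0 0 0 0 0" --pt "0 0.08 0 0 0 0 0" --pt "0 0.12 0 0 0 0 0"

```text
time: 6.28
position: [0.533, -0.0264, 0.0603]
tool_rot: [0.998, 0.057, -0.0, -0.001]
ft_force: [-0.3, 6.1, -1.2]
grip_width: 0.0218
```

Contact (6 N). I'm pressing on in small steps.

apply_moves --pt "0 0.04 0 0 0 0 0" --pt "0 0.07 0 0 0 0 0" --pt "0 0.07 0 0 0 0 0"

```text
time: 6.53
position: [0.533, -0.0266, 0.0603]
tool_rot: [0.998, 0.057, -0.0, -0.001]
ft_force: [1.1, 5.6, -1.5]
grip_width: 0.022
```

apply_moves --pt "0 0.04 0 0 0 0 0" --pt "0 0.08 0 0 0 0 0" --pt "0 0.08 0 0 0 0 0"

```text
time: 6.78
position: [0.533, -0.0269, 0.0604]
tool_rot: [0.998, 0.057, -0.0, -0.001]
ft_force: [0.7, 9.3, -0.5]
grip_width: 0.0215
```

apply_moves --pt "0 0.05 0 0 0 0 0" --pt "0 0.1 0 0 0 0 0" --pt "0 0.1 0 0 0 0 0"

```text
time: 7.03
position: [0.533, -0.0272, 0.0604]
tool_rot: [0.998, 0.057, -0.0, -0.002]
ft_force: [1.5, 10.3, 0.3]
grip_width: 0.0214
```

Run:
```python
from h import *
f=[]
for i in range(4):
    robot.camera("side"); f.append(robot.get_obs()["ft_force"])
f=np.array(f); print(f.round(1),f.mean(0),robot.get_obs()["position"],robot.get_obs()["time"])
```

```text
[[ 1.3 11.7 -0. ]
 [ 1.3 11.   0.9]
 [ 1.8 11.9  1.2]
 [ 1.3 10.2 -0. ]] [ 1.42921508 11.19411565  0.50237953] [ 0.53301252 -0.02718024  0.06038966] 7.2333
```

apply_moves --pt "0 0.05 0 0 0 0 0" --pt "0 0.09 0 0 0 0 0" --pt "0 0.09 0 0 0 0 0" --pt "0 0.09 0 0 0 0 0" --pt "0 0.09 0 0 0 0 0"

```text
time: 7.65
position: [0.5331, -0.0275, 0.0604]
tool_rot: [0.998, 0.057, -0.0, -0.002]
ft_force: [1.8, 13.0, 1.4]
grip_width: 0.0218
```

Run:
```python
from h import *
f=[]
for i in range(6):
    robot.camera("side"); f.append(robot.get_obs()["ft_force"])
f=np.array(f); print(f.round(1),f.mean(0),robot.get_obs()["position"],robot.get_obs()["time"])
```

```text
[[ 1.6 13.1  0.7]
 [ 1.5 13.4  0.1]
 [ 2.1 14.  -0. ]
 [ 1.7 13.3  0.6]
 [ 2.1 13.   1.1]
 [ 1.8 12.8 -0.1]] [ 1.82037857 13.29176867  0.41057905] [ 0.53305046 -0.0274531   0.0604285 ] 7.95
```

apply_moves --pt "0 0.03 0 0 0 0 0" --pt "0 0.03 0 0 0 0 0" --pt "0 0.03 0 0 0 0 0" --pt "0 0.03 0 0 0 0 0" --pt "0 0.03 0 0 0 0 0"

```text
time: 8.37
position: [0.5331, -0.0276, 0.0604]
tool_rot: [0.998, 0.057, -0.0, -0.002]
ft_force: [1.6, 14.9, 1.9]
grip_width: 0.0219
```

apply_moves --pt "0 0 0 0 0 0 0" --pt "0 0 0 0 0 0 0" --pt "0 0 0 0 0 0 0" --pt "0 0 0 0 0 0 0"

```text
time: 8.7
position: [0.5331, -0.0276, 0.0604]
tool_rot: [0.998, 0.057, -0.0, -0.002]
ft_force: [1.5, 13.6, 1.5]
grip_width: 0.0217
```

apply_moves --pt "0 -0.06 0 0 0 0 0" --pt "0 -0.12 0 0 0 0 0" --pt "0 -0.18 0 0 0 0 0" --pt "0 -0.24 0 0 0 0 0" --pt "0 -0.3 0 0 0 0 0"

```text
time: 9.12
position: [0.533, -0.0266, 0.0603]
tool_rot: [0.998, 0.057, -0.0, -0.001]
ft_force: [-0.4, 5.2, -1.5]
grip_width: 0.0222
```

Pressed at about 14 N wrist (about 12.5 N on the pad, net of drag) for over 0.5 s. I'm easing off, then opening.

apply_moves --pt "0 -0.04 0 0 0 0 0" --pt "0 -0.08 0 0 0 0 0" --pt "0 -0.12 0 0 0 0 0" --pt "0 -0.12 0 0 0 0 0"

```text
time: 9.45
position: [0.533, -0.0263, 0.0603]
tool_rot: [0.998, 0.057, -0.0, -0.0]
ft_force: [0.4, 4.3, -0.9]
grip_width: 0.0215
```

apply_moves --pt "0 0 0 0 0 0 1" --pt "0 0 0 0 0 0 1" --pt "0 0 0 0 0 0 1" --pt "0 0 0 0 0 0 1" --pt "0 0 0 0 0 0 1"

```text
time: 9.87
position: [0.5334, -0.0272, 0.0605]
tool_rot: [0.998, 0.057, 0.0, 0.0]
ft_force: [0.4, -0.6, 0.6]
grip_width: 0.0471
```

apply_moves --pt "0 0 0 0 0 0 1" --pt "0 0 0 0 0 0 1" --pt "0 0 0 0 0 0 1" --pt "0 0 0 0 0 0 1" --pt "0 0 0 0 0 0 1"

```text
time: 10.28
position: [0.5331, -0.0267, 0.0603]
tool_rot: [0.998, 0.057, -0.0, 0.0]
ft_force: [0.2, -0.4, -0.5]
grip_width: 0.0803
```

apply_moves --pt "0 0 2 0 0 0 1" --pt "0 0 -3 0 0 0 1" --pt "0 0 -6 0 0 0 1" --pt "0 0 -8 0 0 0 1" --pt "0 0 -8 0 0 0 1"

```text
time: 10.7
position: [0.5363, -0.0273, 0.1449]
tool_rot: [0.998, 0.058, 0.005, 0.002]
ft_force: [0.1, -0.3, 0.5]
grip_width: 0.0875
```

```bash
python3 -c "
from h import *
off(.6042,.0797,.130,np.radians(6.6+90))
off(.6042,.0797,.130,np.radians(6.6-90))
print(robot.get_obs()['q'])"
```

```text
t 10.7 pos [ 0.5363 -0.0273  0.1449] shift cm [ 7.96 -9.85  1.53] rot [  0.59  -0.26 -90.  ] F [ 0.1 -0.3  0.5]
t 10.7 pos [ 0.5363 -0.0273  0.1449] shift cm [ 7.96 -9.85  1.53] rot [-0.26 -0.59 90.  ] F [ 0.1 -0.3  0.5]
[-2.59015248e-01  5.45940084e-01  1.75093941e+00  4.86881206e-05
  8.34546404e-01  1.19655202e+00]
```

I made a slip there: the first row of that lift was +2 cm (downward) where I meant upward. I'll check the pictures for any effect on red and the stop. Moving to above blue, turning the jaws to lie along its slide.

apply_moves --pt "8 -9.9 1 0 0 -90 1" --pt "8 -9.9 1 0 0 -90 1" --pt "8 -9.9 1 0 0 -90 1" --pt "8 -9.9 1 0 0 -90 1" --pt "8 -9.9 1 0 0 -90 1"

```text
time: 11.12
position: [0.6018, 0.0835, 0.1289]
tool_rot: [0.931, 0.366, -0.0, -0.0]
ft_force: [0.4, 0.3, -0.0]
grip_width: 0.0868
```

```bash
python3 -c "
from h import *
off(.6042,.0797,.130,np.radians(6.6+90))
s=robot.camera('side');t=robot.camera('top')
np.save('s2.npy',s)
cv2.imwrite('pics/2.png',np.hstack([cv2.resize(t[150:280,190:320],(390,390)),cv2.resize(s[140:270,200:330],(390,390))])[...,::-1])"
```

```text
t 11.12 pos [0.6018 0.0835 0.1289] shift cm [-0.08  0.44 -0.11] rot [-3.000e-02 -1.000e-02 -5.363e+01] F [ 0.4  0.3 -0. ]
```

View pics/2.png

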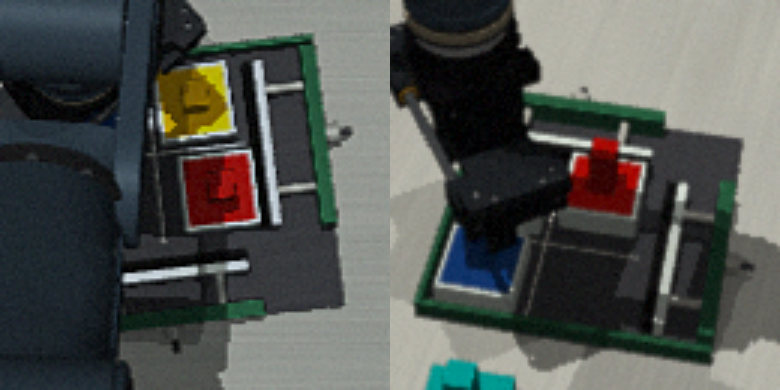

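The picture shows red lying flat against the right-hand pad, aligned, with the pad undisturbed and yellow in place. Finishing the turn.

apply_moves --pt "0 0 0 0 0 -54 1" --pt "0 0 0 0 0 -54 1" --pt "0 0 0 0 0 -54 1" --pt "0 0 0 0 0 -54 1" --pt "0 0 0 0 0 -54 1"

```text
time: 11.63
position: [0.6005, 0.0802, 0.1296]
tool_rot: [0.776, 0.631, -0.001, -0.001]
ft_force: [0.2, -0.3, -0.8]
grip_width: 0.0868
```

apply_moves --pt "0 0 0 0 0 -18 1" --pt "0 0 0 0 0 -18 1" --pt "0 0 0 0 0 -18 1" --pt "0 0 0 0 0 -18 1" --pt "0 0 0 0 0 -18 1"

```text
time: 12.05
position: [0.6007, 0.0804, 0.1298]
tool_rot: [0.67, 0.743, -0.0, -0.0]
ft_force: [0.3, -0.2, 0.1]
grip_width: 0.0873
```

```bash
python3 -c "
from h import *
off(.6042,.0797,.060,np.radians(6.6+90))
t=robot.camera('top'); print('red',block(t,'red'),'yellow',block(t,'yellow'))"
```

```text
t 12.05 pos [0.6007 0.0804 0.1298] shift cm [-0.11  0.35  6.98] rot [-0.07 -0.01 -0.68] F [ 0.3 -0.2  0.1]
red [532.9 -26.   57.3  56.7   6.6] yellow [610.3  -3.9  57.6  56.6   8.3]
```

Red sits at (533,-26) with yaw 6.6°, and yellow hasn't moved. Lowering onto blue and gripping.

apply_moves --pt "-0.1 0.35 2 0 0 -0.7 1" --pt "-0.1 0.35 4.5 0 0 -0.7 1" --pt "-0.1 0.35 6.5 0 0 -0.7 1" --pt "-0.1 0.35 7 0 0 -0.7 1" --pt "-0.1 0.35 7 0 0 -0.7 1"

```text
time: 12.52
position: [0.6033, 0.0802, 0.0585]
tool_rot: [0.664, 0.748, -0.001, -0.002]
ft_force: [0.5, 0.2, -0.3]
grip_width: 0.0872
```

apply_moves --pt "0 0 0 0 0 0 0" --pt "0 0 0 0 0 0 0" --pt "0 0 0 0 0 0 0" --pt "0 0 0 0 0 0 0" --pt "0 0 0 0 0 0 0" --newtons 40

```text
time: 12.93
position: [0.6054, 0.0802, 0.0613]
tool_rot: [0.663, 0.748, 0.001, 0.001]
ft_force: [-1.1, -0.4, -0.3]
grip_width: 0.0618
```

apply_moves --pt "0 0 0 0 0 0 0" --pt "0 0 0 0 0 0 0" --pt "0 0 0 0 0 0 0" --pt "0 0 0 0 0 0 0" --pt "0 0 0 0 0 0 0"

```text
time: 13.35
position: [0.6048, 0.0802, 0.0603]
tool_rot: [0.663, 0.748, -0.0, -0.0]
ft_force: [-0.6, -0.6, -0.5]
grip_width: 0.0283
```

apply_moves --pt "0 0 0 0 0 0 0" --pt "0 0 0 0 0 0 0" --pt "0 0 0 0 0 0 0" --pt "0 0 0 0 0 0 0" --pt "0 0 0 0 0 0 0"

```text
time: 13.77
position: [0.6044, 0.0802, 0.0602]
tool_rot: [0.663, 0.748, -0.0, -0.0]
ft_force: [-1.6, 0.5, 0.5]
grip_width: 0.0215
```

Gripped. Sliding blue along tool -y (tray -x). Contact should come at about 100-105 mm of travel.

apply_moves --pt "0 -1 0 0 0 0 0" --pt "0 -2.5 0 0 0 0 0" --pt "0 -4 0 0 0 0 0" --pt "0 -5.5 0 0 0 0 0" --pt "0 -6.5 0 0 0 0 0"

```text
time: 14.18
position: [0.5397, 0.0724, 0.0603]
tool_rot: [0.663, 0.748, 0.0, 0.0]
ft_force: [-0.1, -0.5, -2.0]
grip_width: 0.0217
```

apply_moves --pt "0 -0.6 0 0 0 0 0" --pt "0 -1.2 0 0 0 0 0" --pt "0 -1.8 0 0 0 0 0" --pt "0 -2.3 0 0 0 0 0" --pt "0 -2.6 0 0 0 0 0"

```text
time: 14.6
position: [0.5141, 0.0693, 0.0602]
tool_rot: [0.663, 0.748, -0.0, -0.0]
ft_force: [-0.2, 0.7, -2.7]
grip_width: 0.0215
```

apply_moves --pt "0 -0.1 0 0 0 0 0" --pt "0 -0.2 0 0 0 0 0" --pt "0 -0.3 0 0 0 0 0" --pt "0 -0.4 0 0 0 0 0" --pt "0 -0.45 0 0 0 0 0"

```text
time: 15.02
position: [0.51, 0.0688, 0.0602]
tool_rot: [0.663, 0.748, -0.0, -0.0]
ft_force: [-0.1, -0.3, -1.6]
grip_width: 0.0214
```

Run:
```python
from h import *
a=np.radians(6.6); ex=np.array([np.cos(a),np.sin(a)]); p=robot.get_obs()["position"][:2]-[.5665,.0333]; print(p@ex,p@[-ex[1],ex[0]])
```

```text
-0.0520944728160477 0.04174818450888883
```

apply_moves --pt "0 -0.12 0 0 0 0 0" --pt "0 -0.24 0 0 0 0 0" --pt "0 -0.36 0 0 0 0 0" --pt "0 -0.45 0 0 0 0 0" --pt "0 -0.5 0 0 0 0 0"

```text
time: 15.43
position: [0.5048, 0.0682, 0.0603]
tool_rot: [0.663, 0.748, -0.0, -0.0]
ft_force: [0.4, 0.5, -3.1]
grip_width: 0.0221
```

apply_moves --pt "0 -0.04 0 0 0 0 0" --pt "0 -0.08 0 0 0 0 0" --pt "0 -0.12 0 0 0 0 0"

```text
time: 15.68
position: [0.5039, 0.0681, 0.0603]
tool_rot: [0.663, 0.748, 0.0, 0.0]
ft_force: [-0.9, -0.9, -2.2]
grip_width: 0.0217
```

apply_moves --pt "0 -0.04 0 0 0 0 0" --pt "0 -0.08 0 0 0 0 0" --pt "0 -0.12 0 0 0 0 0"

```text
time: 15.93
position: [0.5026, 0.0679, 0.0603]
tool_rot: [0.663, 0.748, 0.0, 0.0]
ft_force: [-0.6, -0.3, -1.9]
grip_width: 0.0215
```

apply_moves --pt "0 -0.04 0 0 0 0 0" --pt "0 -0.08 0 0 0 0 0" --pt "0 -0.12 0 0 0 0 0"

```text
time: 16.18
position: [0.5014, 0.0677, 0.0603]
tool_rot: [0.663, 0.748, -0.0, -0.0]
ft_force: [0.8, 0.5, -3.0]
grip_width: 0.0219
```

apply_moves --pt "0 -0.04 0 0 0 0 0" --pt "0 -0.08 0 0 0 0 0" --pt "0 -0.12 0 0 0 0 0"

```text
time: 16.43
position: [0.5011, 0.0677, 0.0604]
tool_rot: [0.663, 0.748, 0.001, 0.001]
ft_force: [2.7, 1.7, -3.5]
grip_width: 0.0217
```

apply_moves --pt "0 -0.04 0 0 0 0 0" --pt "0 -0.08 0 0 0 0 0" --pt "0 -0.08 0 0 0 0 0"

```text
time: 16.68
position: [0.5008, 0.0676, 0.0605]
tool_rot: [0.663, 0.748, 0.001, 0.001]
ft_force: [4.0, 2.2, -4.2]
grip_width: 0.0217
```

apply_moves --pt "0 -0.05 0 0 0 0 0" --pt "0 -0.1 0 0 0 0 0" --pt "0 -0.1 0 0 0 0 0"

```text
time: 16.93
position: [0.5005, 0.0675, 0.0606]
tool_rot: [0.664, 0.748, 0.002, 0.002]
ft_force: [4.7, 2.7, -4.7]
grip_width: 0.0218
```

```bash
cat >> h.py <<'E'
def feel(k):
    f=[]
    for i in range(k): robot.camera("side"); o=robot.get_obs(); f.append(np.r_[o["ft_force"],o["moment"]])
    print(np.mean(f,0).round(2),"std",np.std(f,0)[:3].round(1),o["position"].round(4),R.from_quat(o["tool_rot"]).as_matrix()[:,2].round(4),o["time"])
E
python3 -c "
from h import *
feel(4)"
```

```text
[ 4.84  2.8  -5.09  0.51 -1.19 -0.06] std [0.5 0.4 0.9] [0.5005 0.0675 0.0606] [ 4.4e-03  1.0e-04 -1.0e+00] 17.1333
```

apply_moves --pt "0 -0.05 0.02 0 0 0 0" --pt "0 -0.1 0.04 0 0 0 0" --pt "0 -0.15 0.04 0 0 0 0" --pt "0 -0.15 0.04 0 0 0 0"

```text
time: 17.47
position: [0.5002, 0.0674, 0.0606]
tool_rot: [0.664, 0.748, 0.003, 0.003]
ft_force: [5.8, 4.5, -3.4]
grip_width: 0.0215
```

```bash
python3 -c "
from h import *
feel(4)
s=robot.camera('side');t=robot.camera('top')
cv2.imwrite('pics/3.png',np.hstack([cv2.resize(t[150:280,190:320],(390,390)),cv2.resize(s[140:270,200:330],(390,390))])[...,::-1])"
```

```text
[ 5.99  4.16 -2.58  0.72 -1.34 -0.06] std [0.1 0.7 0.5] [0.5002 0.0674 0.0606] [ 7.2e-03  2.0e-04 -1.0e+00] 17.6667
```

View pics/3.png

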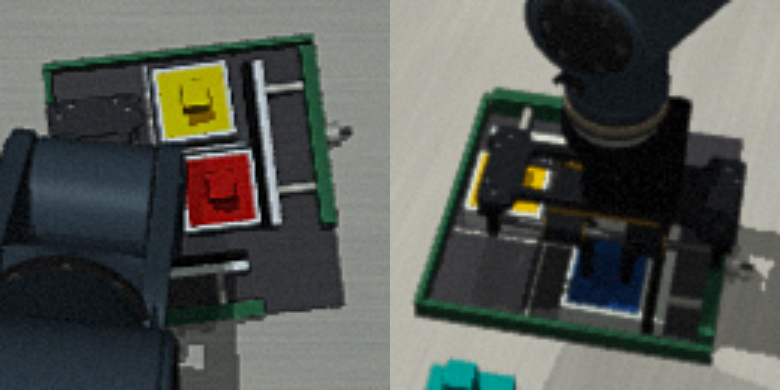

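The picture shows blue lying against the near (-x) pad with nothing else touching, red and yellow in place. The arm is softer radially, so I'm correcting the slight tool tilt and side force while pressing further.

apply_moves --pt "0.02 -0.05 0 0.1 0 0 0" --pt "0.03 -0.1 0 0.2 0 0 0" --pt "0.05 -0.15 0 0.4 0 0 0" --pt "0.05 -0.2 0 0.5 0 0 0" --pt "0.05 -0.2 0 0.5 0 0 0"

```text
time: 18.18
position: [0.5001, 0.0674, 0.0606]
tool_rot: [0.664, 0.748, 0.0, 0.001]
ft_force: [7.9, 3.2, -7.3]
grip_width: 0.0217
```

```bash
python3 -c "
from h import *
feel(3)"
```

```text
[ 8.76  3.32 -6.57  0.67 -1.91 -0.05] std [0.2 0.7 0.1] [0.5    0.0675 0.0605] [ 0.0026 -0.0011 -1.    ] 18.3333
```

apply_moves --pt "0.01 -0.05 0.02 0.1 0 0 0" --pt "0.03 -0.1 0.04 0.2 0 0 0" --pt "0.04 -0.15 0.06 0.3 0 0 0" --pt "0.05 -0.2 0.06 0.35 0 0 0" --pt "0.05 -0.2 0.06 0.35 0 0 0"

```text
time: 18.75
position: [0.4999, 0.0674, 0.0605]
tool_rot: [0.664, 0.748, -0.001, 0.001]
ft_force: [9.9, 2.6, -4.5]
grip_width: 0.0216
```

```bash
python3 -c "
from h import *
feel(3)"
```

```text
[10.11  2.8  -5.26  0.69 -2.21 -0.05] std [0.2 0.4 0.5] [0.4999 0.0674 0.0604] [ 8.0e-04 -2.3e-03 -1.0e+00] 18.9
```

apply_moves --pt "0.01 -0.08 0.02 0.1 0 0 0" --pt "0.03 -0.16 0.04 0.2 0 0 0" --pt "0.04 -0.25 0.05 0.3 0 0 0" --pt "0.05 -0.3 0.05 0.35 0 0 0" --pt "0.05 -0.3 0.05 0.35 0 0 0"

```text
time: 19.32
position: [0.4995, 0.0674, 0.0604]
tool_rot: [0.664, 0.748, -0.001, 0.001]
ft_force: [13.4, 3.4, -4.6]
grip_width: 0.0213
```

```bash
python3 -c "
from h import *
feel(4)"
```

```text
[12.72  3.26 -5.16  0.78 -2.78 -0.03] std [0.3 0.7 0.2] [0.4995 0.0674 0.0605] [ 6.0e-04 -3.3e-03 -1.0e+00] 19.5167
```

Now 13.0 N along the slide. Holding for over half a second, then easing off by reversing.

apply_moves --pt "0 -0.05 0 0 0 0 0" --pt "0 -0.05 0 0 0 0 0" --pt "0 -0.05 0 0 0 0 0" --pt "0 -0.05 0 0 0 0 0" --pt "0 -0.05 0 0 0 0 0"

```text
time: 19.93
position: [0.4994, 0.0674, 0.0605]
tool_rot: [0.664, 0.748, -0.001, 0.002]
ft_force: [14.0, 3.5, -5.5]
grip_width: 0.0215
```

```bash
python3 -c "
from h import *
feel(8)"
```

```text
[13.78  3.58 -5.36  0.84 -2.86 -0.02] std [0.4 0.3 0.5] [0.4994 0.0674 0.0605] [ 0.0015 -0.0032 -1.    ] 20.3333
```

apply_moves --pt "-0.02 0.15 -0.02 -0.2 0 0 0" --pt "-0.04 0.3 -0.05 -0.4 0 0 0" --pt "-0.07 0.45 -0.08 -0.6 0 0 0" --pt "-0.1 0.6 -0.1 -0.8 0 0 0" --pt "-0.1 0.6 -0.1 -0.8 0 0 0"

```text
time: 20.75
position: [0.5002, 0.0674, 0.0605]
tool_rot: [0.664, 0.748, 0.001, 0.002]
ft_force: [7.4, 2.7, -4.9]
grip_width: 0.0219
```

```bash
python3 -c "
from h import *
feel(3)"
```

```text
[ 7.91  2.54 -4.35  0.63 -1.68 -0.06] std [0.3 0.3 0.2] [0.5001 0.0675 0.0605] [ 0.0034 -0.001  -1.    ] 20.9
```

apply_moves --pt "-0.02 0.1 0 -0.1 0 0 0" --pt "-0.04 0.2 0.01 -0.2 0 0 0" --pt "-0.05 0.3 0.02 -0.3 0 0 0" --pt "-0.05 0.38 0.02 -0.4 0 0 0" --pt "-0.05 0.38 0.02 -0.4 0 0 0"

```text
time: 21.32
position: [0.5007, 0.0675, 0.0603]
tool_rot: [0.663, 0.748, 0.001, 0.001]
ft_force: [4.8, 2.5, 3.4]
grip_width: 0.0218
```

```bash
python3 -c "
from h import *
feel(3)"
```

```text
[ 4.71  2.5   3.37  0.42 -0.83 -0.08] std [0.9 0.2 0.1] [0.5007 0.0675 0.0603] [ 3.4e-03 -1.0e-04 -1.0e+00] 21.4667
```

apply_moves --pt "0 0.05 0 0 0 0 0" --pt "0 0.12 0 0 0 0 0" --pt "0 0.12 0 0 0 0 0"

```text
time: 21.72
position: [0.5009, 0.0675, 0.0601]
tool_rot: [0.663, 0.748, 0.0, 0.0]
ft_force: [3.8, 2.6, 7.0]
grip_width: 0.0219
```

apply_moves --pt "0 0 0 0 0 0 1" --pt "0 0 0 0 0 0 1" --pt "0 0 0 0 0 0 1" --pt "0 0 0 0 0 0 1" --pt "0 0 0 0 0 0 1"

```text
time: 22.13
position: [0.499, 0.0676, 0.059]
tool_rot: [0.663, 0.748, -0.001, -0.001]
ft_force: [0.2, 0.7, -0.1]
grip_width: 0.0469
```

apply_moves --pt "0 0 0 0 0 0 1" --pt "0 0 0 0 0 0 1" --pt "0 0 0 0 0 0 1" --pt "0 0 0 0 0 0 1" --pt "0 0 0 0 0 0 1"

```text
time: 22.55
position: [0.5004, 0.0676, 0.0595]
tool_rot: [0.663, 0.748, -0.0, -0.0]
ft_force: [-0.0, 0.2, 0.9]
grip_width: 0.0805
```

apply_moves --pt "0 0 -2 0 0 0 1" --pt "0 0 -5 0 0 0 1" --pt "0 0 -8 0 0 0 1" --pt "0 0 -12 0 0 0 1" --pt "0 0 -14 0 0 0 1"

```text
time: 22.97
position: [0.5019, 0.0676, 0.2032]
tool_rot: [0.663, 0.748, 0.002, 0.002]
ft_force: [1.5, -0.1, -0.2]
grip_width: 0.087
```

apply_moves --pt "-25 0 0 0 0 0 1" --pt "-25 0 0 0 0 0 1" --pt "-25 0 0 0 0 0 1" --pt "-25 0 0 0 0 0 1" --pt "-25 0 0 0 0 0 1"

```text
time: 23.38
position: [0.5253, -0.1409, 0.1998]
tool_rot: [0.663, 0.748, 0.0, 0.0]
ft_force: [0.3, -0.3, 0.2]
grip_width: 0.0871
```

Run:
```python
from h import *
s=robot.camera('side');t=robot.camera('top')
for c in HUE: print(c,block(t,c))
a=np.radians(6.6); ex=np.array([np.cos(a),np.sin(a)])
for c in HUE:
    p=block(t,c)[:2]-[566.5,33.3]; print(c,"tray",(p@ex).round(1),(p@[-ex[1],ex[0]]).round(1))
cv2.imwrite('pics/4.png',np.hstack([cv2.resize(t[150:280,190:320],(390,390)),cv2.resize(s[140:270,200:330],(390,390))])[...,::-1])
```

```text
blue [501.8  67.4  57.2  56.6   6.6]
yellow [610.3  -3.9  57.6  56.6   8.3]
red [532.8 -26.   57.8  56.5   6.9]
blue tray -60.4 41.3
yellow tray 39.2 -42.0
red tray -40.3 -55.0
```

View pics/4.png

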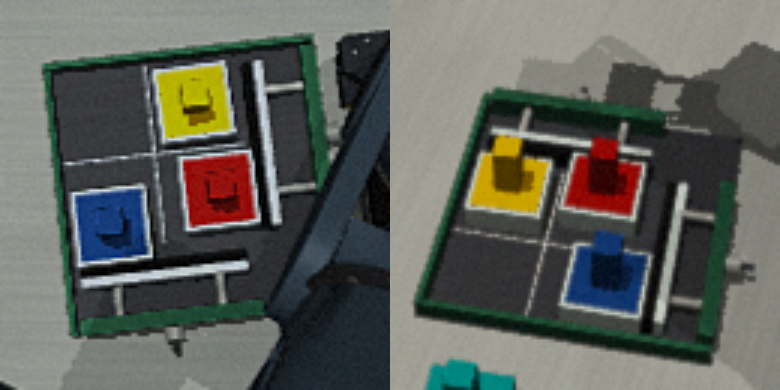

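The final picture shows both blocks flat and square against their pads, yellow unmoved, and the gripper clear. I'm letting the arm settle and handing in.

apply_moves --pt "0 0 0 0 0 0 1" --pt "0 0 0 0 0 0 1" --pt "0 0 0 0 0 0 1"

```text
time: 23.73
position: [0.5248, -0.1377, 0.1993]
tool_rot: [0.663, 0.749, -0.0, -0.001]
ft_force: [0.4, 0.2, 1.4]
grip_width: 0.0869
```

```bash
python3 -c "
from rig import robot
print(robot.hand_in())"
```

```text
the job is handed in; nothing more can be done
None
```

I slid red along tray -y into the empty place and bedded it on stop_y. I then slid blue along tray -x into red's old place and bedded it on stop_x. The job was handed in at about 24 s, with both blocks let go and the gripper clear.

**Pressing:**

| Block | Wrist force along the slide | My estimate at the pad | Held for |
|---|---|---|---|
| Red | 13–15 N | about 12–13 N | over 0.6 s |
| Blue | 13–14 N | about 12–13 N | about 0.8 s |

The pad figures are wrist force less a drag of roughly 1–2 N. For blue I could hardly measure any drag, because the tool was carrying part of the block's weight. No reading reached 18 N. I eased off before each release.

**Last checks:** the camera puts red at tray (-40, -55) mm and blue at (-60, +41) mm. Both are within the 50 to 74 mm range, and both lie flat and square. Yellow did not move, and no move went near the loose things; I did not measure them again at the end.

**What went wrong or disagreed:**
- **Lift after red:** I mistyped one row, so the tool was commanded about 2 cm down for 1/12 s before rising. No force showed at the end of that call, and red and the stop looked undisturbed in the next pictures. The force in between was not read.
- **Blue's press:** it showed a side force of 3–4 N and an upward pull of up to about 7 N on the block, with the tool tilting by up to 0.4°. I partly corrected this, and the block was not noticeably raised.
- **Blue's position:** the camera and the tool disagree by about 0.5–1 mm, so a gap that small between blue and its pad can't be ruled out.

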